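# Open the sandwich press for use

### The job

Get the contact grill (sandwich press) on the worktop ready for cooking: push its drip tray fully home and swing the locking hook on its flank back off its stud, then flip the lid up past its balance point so that it leans back open on its stop by itself. Do it all by pushing with the fingertips or the outside of the fingers: do not pinch or force the handle, the lid or the hook, and leave the other things on the worktop and cooktop where they are.

Things in the scene. Friction and masses are not known exactly. Their poses are not given: they have to be found in the camera images.
- grill: Contact grill, fixed in place: black housing 172 deep x 230 wide x 58 mm high with a brushed-steel lid on it, 105 mm high when shut. Origin on the worktop under the middle of the housing; x points from its front (handle, drip tray) to its rear (hinge), y to its left, z up. The housing's front face is at x = -85, its flanks at y = -115 and +115 mm.
- drip_tray (a joint): Drip tray in the foot of the grill's front: metres drawn out along the grill's -x; 0 = fully home (a solid stop), up to 0.07. It slides on light friction (about 1 to 2 N).
- tray_nose (a point): Middle of the outer upright face of the drip tray's black front bar (158 wide, 28 mm high, from 8 to 36 mm above the worktop). With the tray home it lies at x = -122, y = 0, z = 22 mm in the grill's frame. The shut lid's handle bar is close above it (its front 5 mm short of the home tray's front, its underside 83 mm high), so push the tray with the fingers slanting down towards the grill.
- lock (a joint): Locking hook on the grill's right flank (y = -115): 0 = upright, hooked over the steel stud on the lid so that the lid cannot rise; grows as its top swings towards the grill's rear (+x), up to 1.3 rad. The lid is free from about 0.5 rad. Stays where it is left (stiff: about 0.6 N at the knob).
- lock_knob (a point): Middle of the hook's black round push knob (16 mm diameter, 32 mm long, along the grill's y axis, sticking outwards from the flank, from 11.5 to 43.5 mm off it). It moves round lock_pivot at 66 mm radius: 106 mm above the worktop when locked, 76 mm at 1 rad. The shut lid (105 mm high) is right beside it: keep the gripper's body above the lid.
- lock_pivot (a point): Pivot of the locking hook, at x = -30, y = -118.5, z = 40 mm in the grill's frame; axis along the grill's y.
- lid (a joint): Lid angle: 0 = shut, grows as the front rises; balance point at about 1.4 rad, beyond which it falls open to a stop at 1.85 rad; below it, it falls shut. Weighs about 0.6 kg: about 3 N at the handle to raise it.
- lid_handle (a point): Middle of the lid's handle bar: round, black, 18 mm diameter, along the grill's y axis, free over 96 mm between its two brackets; 28 mm in front of the lid's face, open from below. When shut at x = -113, y = 0, z = 92 mm in the grill's frame.
- lid_hinge (a point): Middle of the lid's hinge axis (along the grill's y), at x = 95, y = 0, z = 70 mm in the grill's frame. The handle bar moves round it at 209 mm radius.
- honey_jar: Bystander: honey jar with dark lid, 65 mm diameter, 86 mm high, origin under its foot.
- salt_shaker: Bystander: glass salt shaker, 44 mm diameter, 90 mm high, beyond the grill as seen by the robot.
- pepper_mill: Bystander: wooden pepper mill, 58 mm diameter, 170 mm high.
- spice_a: Bystander: spice jar with black cap, 45 mm diameter, 105 mm high.
- mug_blue: Bystander: dark blue and white mug, 80 mm wide, 94 mm high.
- board: Bystander: wooden chopping board, 200 x 300 x 22 mm, on the cooktop, carrying an apple and a peeler.
- teaspoon: Bystander: steel teaspoon, 130 x 26 x 11 mm, lying on the cooktop just left of the grill.

How it is judged:
On the way, in this order (a step that is already met when the one before it is completed fails the run):
1. with the lid still down, the drip tray is home (within 4 mm) and the hook is off its stud (over 0.5 rad) (value of joint drip_tray below 0.004 m and value of joint lock above 0.5 rad and value of joint lid below 0.3 rad), for 0.2 s.
2. the lid leans back on its stop (value of joint lid above 1.75 rad), for 0.2 s.
At the end, for the whole second after the job is handed in: The drip tray is home (within 4 mm), the hook stands clear of its stud (over 0.5 rad) and the lid leans back on its stop (over 1.75 rad), at rest (value of joint drip_tray below 0.004 m and value of joint lock above 0.5 rad and value of joint lid above 1.75 rad and velocity of joint lid between -0.1 and 0.1 rad/s); the robot touches nothing.
It fails at once if the handle, lid or hook is pinched or forced (over 35 N from the fingers) (contact force between the fingers and lid above 35 N or contact force between the fingers and lock above 35 N).
It fails at once if another thing on the worktop is moved by more than 20 mm or lifted (distance of any of honey_jar, salt_shaker, pepper_mill, spice_a, mug_blue, board, teaspoon from where it was at the start of the episode above 0.02 m).
It also fails if it takes over 69 s, if anything falls off the work surface, if the arm or the gripper's body presses on something with over 40 N, if the wrist force passes 120 N, or if a joint passes its speed limit or range.

### The arm

A 6-joint arm with a two-finger parallel gripper is mounted at the origin on a cart in front of the work surface, level with it; the furniture and walls round the work are solid. World frame = base frame: x ahead of the robot, y to its left, z up, the work surface at z = 0. Lengths are in m, angles in rad, forces in N, time in s.
With the tool pointing down it reaches from about 0.35 to 0.975 m from the base axis. Payload 7.1 kg.
Tool frame: the origin (TCP) lies midway between the tips of the shut fingers; the grasp point (between the pads) lies 19 mm behind it; z points along the fingers, x is the direction in which the jaws open and shut, and the axes are right-handed (so a half turn about z gives the same grasp; the last joint's range is limited). The gripper opens to 88 mm and grips with 3 to 60 N. Pads are 20 mm wide; open, the fingers measure 115 mm over their backs; the gripper's body (75 mm by 178 mm) begins 61 mm behind the grasp point.
Start: joints at [-1.178, 0.423, 1.63, -0, 1.089, -0.019], TCP at [0.25, -0.573, 0.223] pointing down, gripper open.
Joint ranges: [-3, 3], [-0.9, 2.11], [0.09, 2.58], [-1.31, 4.45], [0.11, 2.69], [-2.54, 2.54]. Speed limits (rad/s): [2.39, 2.39, 3.01, 3.14, 3.14, 3.14].

### API

Orientations are given as a unit quaternion [w, x, y, z].
In Python, from station import move_pose, movel, movej, command_gripper, wait, inverse_kinematics, read_camera, camera_info, MotionError, job_done, get_time, get_joint_pos, get_qvel, get_effort, get_tcp_pos, get_ee_rot, get_ft_force, get_ft_torque, get_grip_width gives the robot as it stands. Calls block until the motion is done:
- move_pose(position, orientation): joint-space move of the TCP to a pose.
- movel(position, frame=None, v=0.15, until_force=None): straight line of the TCP; frame=None keeps the orientation; v is the mean speed in m/s. With until_force (N) it stops when the force on the tool has changed by that much, and returns True; else False.
- movej(angles): joint-space move.
- command_gripper(opening): opening from 0.0 (shut) to 1.0 (fully open); the grip force is fixed at half the most; returns when the fingers have stopped.
- wait(seconds).
- inverse_kinematics(position, orientation): joint angles nearest the present ones, or None.
- read_camera(name): name is "side" or "top" or "wrist"; returns the picture (480x640x3 uint8, red, green, blue); there is no depth.
- camera_info(name): a dict with "intrinsics" (3x3 intrinsics, pixels), "T" (4x4, takes a point from camera to world coordinates); the wrist camera has in their place "tool_from_camera" (4x4, takes a point from camera to tool coordinates, whose origin is the TCP and whose axes are the tool frame's). Camera axes: x right, y up, looking along -z (the intrinsics and any distortion apply to the point x, -y, -z); pixel columns grow to the right and rows downward; lengths in m; the calibration is good to about 2 mm. A picture is of the moment at which its call begins: read the wrist's pose just before it. camera_info takes no time and is no camera call.
A pose or a line that the arm cannot do raises MotionError and nothing moves.
- job_done(): hands the job in, once; it reports no verdict.
Readings, each from a call of its own:
- get_time(): time.
- get_joint_pos(): joint angles.
- get_qvel(): joint speeds.
- get_effort(): joint torques, N m.
- get_tcp_pos(): TCP position.
- get_ee_rot(): TCP orientation.
- get_ft_force(): force on the tool from outside, world axes, zero at the start.
- get_ft_torque(): the same for the moment, N m.
- get_grip_width(): opening from 0.0 (shut) to 1.0 (fully open).
Only numpy, scipy, OpenCV 4.12 (cv2) and the standard library are available. Lean on these libraries where they do the work, as an engineer would, in place of code of your own. Each camera call takes 0.05 s, during which the arm holds its last target.

## Working session

There is one attempt and no reset: what is moved stays moved. The work goes in short steps, each a Python script; the robot and the scene stay as the last script left them, time stands still between calls to the robot, and variables do not carry over. Pictures are saved under pics/ and viewed, and the job is handed in when it is done.

```bash
mkdir -p pics; ls
python3 - <<'E'
from station import *
import cv2,numpy as np
print(get_time(),get_tcp_pos(),get_ee_rot(),get_grip_width())
for n in("side","top","wrist"):
    im=read_camera(n); cv2.imwrite(f"pics/{n}0.png",im[:,:,::-1]); i=camera_info(n); print(n,{k:np.round(v,4).tolist() if not isinstance(v,str) else v for k,v in i.items()})
E
```

```text
pics
0.0 [ 0.24994975 -0.57221504  0.22190306] [-4.32139006e-04  8.36738103e-01 -5.47602719e-01 -6.50358740e-04] 0.9998557856224872
side {'intrinsics': [[441.8929, 0.0, 314.9884], [0.0, 441.8929, 241.3092], [0.0, 0.0, 1.0]], 'T': [[0.9991, -0.0222, 0.0351, 0.6169], [0.0414, 0.4871, -0.8724, -0.9215], [0.0023, 0.8731, 0.4876, 0.5942], [0.0, 0.0, 0.0, 1.0]]}
top {'intrinsics': [[524.9144, 0.0, 324.2097], [0.0, 524.9144, 231.7755], [0.0, 0.0, 1.0]], 'T': [[0.0186, 0.9894, -0.144, 0.4067], [-0.9995, 0.0219, 0.021, -0.0092], [0.024, 0.1436, 0.9894, 1.3562], [0.0, 0.0, 0.0, 1.0]]}
wrist {'intrinsics': [[422.5203, 0.0, 322.24], [0.0, 422.5203, 238.5571], [0.0, 0.0, 1.0]], 'tool_from_camera': [[1.0, 0.0013, 0.0002, 0.0004], [0.0013, -0.962, -0.2731, -0.0738], [-0.0001, 0.2731, -0.962, -0.1623], [0.0, 0.0, 0.0, 1.0]]}
```

View pics/side0.png

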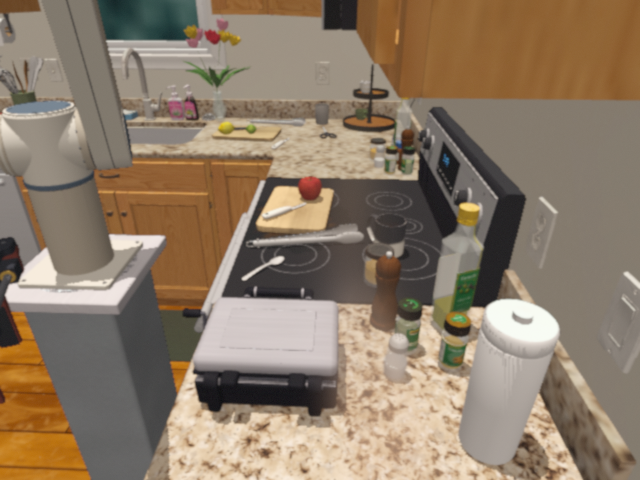

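View pics/top0.png

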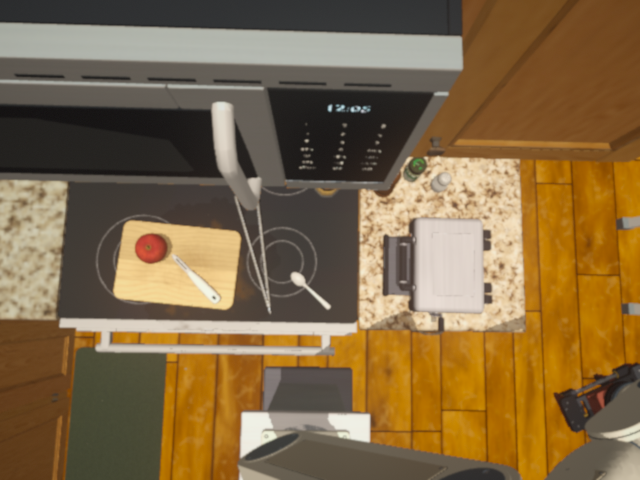

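View pics/wrist0.png

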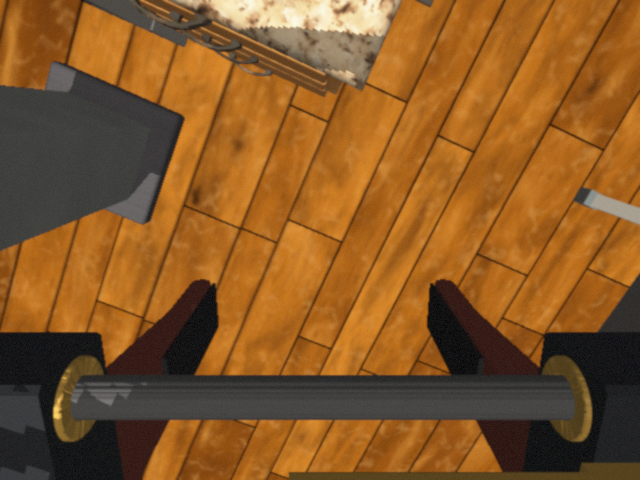

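Run:
```python
import cv2
a=cv2.imread('pics/top0.png')[140:340,350:530]; cv2.imwrite('pics/topz.png',cv2.resize(a,None,fx=3,fy=3,interpolation=2)[:600])
a=cv2.imread('pics/side0.png')[230:430,180:420]; cv2.imwrite('pics/sidez.png',cv2.resize(a,None,fx=3,fy=3,interpolation=2))
```

```text
(no output)
```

View pics/topz.png

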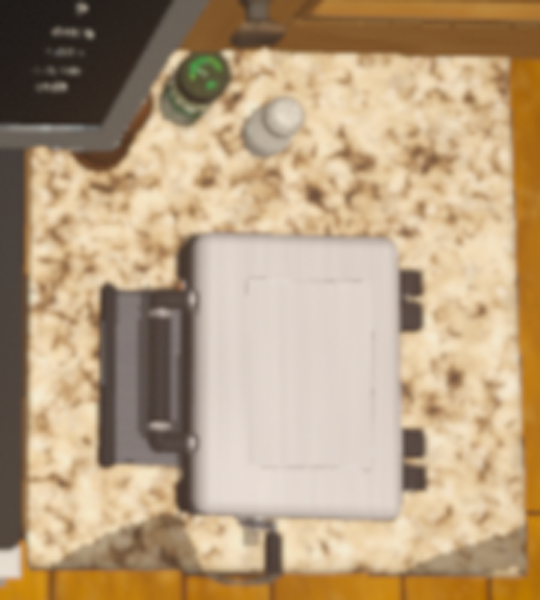

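View pics/sidez.png

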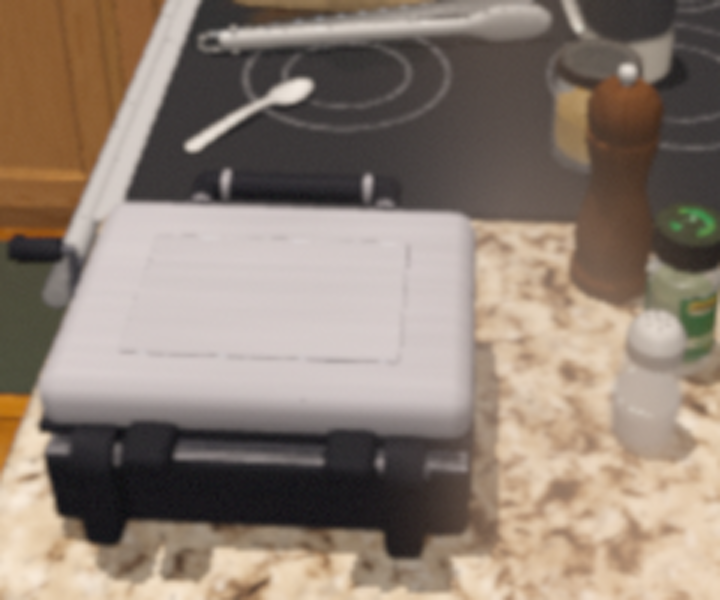

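```bash
cat > h.py <<'E'
import numpy as np, cv2
from station import *
def ray(n,u,v):
    i=camera_info(n);K=np.array(i["intrinsics"]);T=np.array(i["T"])
    d=np.linalg.inv(K)@[u,v,1]; d=T[:3,:3]@[d[0],-d[1],-d[2]]
    return T[:3,3],d/np.linalg.norm(d)
def onz(n,u,v,z):
    o,d=ray(n,u,v); return o+d*(z-o[2])/d[2]
def tri(u1,v1,u2,v2):
    o,d=ray("top",u1,v1);p,e=ray("side",u2,v2)
    A=np.array([d,-e]).T; s=np.linalg.lstsq(A,p-o,rcond=None)[0]
    a=o+d*s[0];b=p+e*s[1]; return (a+b)/2,np.linalg.norm(a-b)
E
python3 - <<'E'
from h import *
np.set_printoptions(precision=4,suppress=True)
t=lambda x,y:(350+(x-1)/3,140+(y-1)/3)   # resize centre shift
s=lambda x,y:(180+(x-1)/3,230+(y-1)/3)
im=cv2.imread('pics/top0.png')
hsv=cv2.cvtColor(im,cv2.COLOR_BGR2HSV)
m=((hsv[...,1]<40)&(hsv[...,2]>120)).astype(np.uint8); m[:, :400]=0;m[:210]=0;m[320:]=0;m[:,495:]=0
n,l,st,c=cv2.connectedComponentsWithStats(cv2.morphologyEx(m,cv2.MORPH_OPEN,np.ones((5,5))))
k=1+np.argmax(st[1:,4]);print(st[k],c[k])
cs,_=cv2.findContours((l==k).astype(np.uint8),0,1); r=cv2.minAreaRect(cs[0]);print(r)
P=np.array([onz('top',*p,0.095) for p in cv2.boxPoints(r)]);print(P,P.mean(0))
for i in range(4): e=P[(i+1)%4]-P[i];print(np.linalg.norm(e),np.degrees(np.arctan2(e[1],e[0])))
print('handle',onz('top',*t(160,312),.1),onz('top',*t(160,428),.1))
print('handle tri',tri(*t(160,312),*s(370,187)),tri(*t(160,428),*s(224,186)))
print('tray',onz('top',*t(105,286),.036),onz('top',*t(105,466),.036))
print('knob',tri(*t(273,553),*s(35,248)))
print('salt',onz('top',*t(262,140),.0),'saltside',onz('side',*s(645,440),.0))
print('spoon',onz('top',292,274,.005),onz('top',329,307,.005))
print('steel corner front/robot of lid',[onz('top',*t(*q),.0) for q in [(100,285),(30,560),(520,570)]])
E
```

```text
[ 413  218   71   95 6345] [448.4867 265.4013]
((448.0, 265.0), (94.0, 70.0), 90.0)
[[ 0.6292 -0.2528  0.095 ]
 [ 0.6331 -0.4254  0.095 ]
 [ 0.4048 -0.4197  0.095 ]
 [ 0.4017 -0.2515  0.095 ]] [ 0.5172 -0.3373  0.095 ]
0.17267368055171206 -88.69483358666396
0.2284269878207217 178.56298446034134
0.16823357047723198 91.0585059076482
0.22753365441777784 -0.3284852402388891
handle [ 0.5648 -0.2271  0.1   ] [ 0.4715 -0.2269  0.1   ]
handle tri (array([ 0.5658, -0.2281,  0.0942]), np.float64(0.0006901321118583928)) (array([ 0.4719, -0.2282,  0.0921]), np.float64(4.27164098192734e-05))
tray [ 0.594  -0.1914  0.036 ] [ 0.4422 -0.1918  0.036 ]
knob (array([ 0.3752, -0.3145,  0.1065]), np.float64(0.000593271276251848))
salt [ 0.7329 -0.3357  0.    ] saltside [ 0.7366 -0.3454  0.    ]
spoon [0.492  0.0427 0.005 ] [ 0.4099 -0.0538  0.005 ]
steel corner front/robot of lid [array([ 0.5999, -0.192 ,  0.    ]), array([ 0.3626, -0.133 ,  0.    ]), array([ 0.3617, -0.5528,  0.    ])]
```

```bash
cat >> h.py <<'E'
from scipy.spatial.transform import Rotation as Ro
OX,OY=0.518,-0.342
def quat(tilt,sx=1):
    t=np.radians(tilt); x=np.array([sx,0,0.]); z=np.array([0,-np.sin(t),-np.cos(t)]); y=np.cross(z,x)
    q=Ro.from_matrix(np.array([x,y,z]).T).as_quat(); return [float(v) for v in (q[3],q[0],q[1],q[2])]
def lidtcp(th,tilt,L,over=0):
    a=th+0.105; C=np.array([0,OY-.095+.209*np.cos(a),.07+.209*np.sin(a)]); C[0]=OX
    t=np.radians(tilt); d=np.array([0,-np.sin(t),-np.cos(t)]); n=np.array([0,-np.cos(t),np.sin(t)])
    return C-(0.019+over)*n+L*d
E
python3 - <<'E'
from h import *
np.set_printoptions(precision=3,suppress=True)
def show(l,p,q):
    r=inverse_kinematics(list(map(float,p)),q); print(l,np.round(p,3),None if r is None else np.array(r))
for sx in(1,-1):
  for tl in (30,40,45,50,60): 
    show(f'tray {sx} {tl}',[.518,-.15,.017],quat(tl,sx)); show(f'   home',[.518,-.213,.017],quat(tl,sx))
  for th,tl in [(0,60),(0,70),(.5,50),(1,35),(1.4,20),(1.5,10),(1.5,0)]: show(f'lid {sx} {th} {tl}',lidtcp(th,tl,.012),quat(tl,sx))
  show('knob x',[.371,-.26,.062],quat(0,sx))
for s in(1,-1):
  q=Ro.from_matrix(np.array([[0,s,0],[s,0,0],[0,0,-1.]]).T).as_quat(); show(f'knob y{s}',[.371,-.26,.062],[q[3],*q[:3]])
E
```

```text
tray 1 30 [ 0.518 -0.15   0.017] [-0.014  0.684  1.963 -0.89   0.699  0.741]
   home [ 0.518 -0.213  0.017] [-0.135  0.686  1.956 -0.948  0.656  0.679]
tray 1 40 [ 0.518 -0.15   0.017] [ 0.072  0.747  1.952 -1.048  0.833  0.956]
   home [ 0.518 -0.213  0.017] [-0.05   0.746  1.957 -1.138  0.786  0.927]
tray 1 45 [ 0.518 -0.15   0.017] [ 0.11   0.784  1.942 -1.102  0.907  1.037]
   home [ 0.518 -0.213  0.017] [-0.011  0.782  1.952 -1.203  0.86   1.021]
tray 1 50 [ 0.518 -0.15   0.017] [ 0.144  0.825  1.929 -1.144  0.984  1.105]
   home [ 0.518 -0.213  0.017] [ 0.024  0.822  1.944 -1.252  0.938  1.099]
tray 1 60 [ 0.518 -0.15   0.017] [ 0.202  0.916  1.894 -1.203  1.142  1.212]
   home [ 0.518 -0.213  0.017] None
lid 1 0 60 [ 0.518 -0.23   0.069] [ 0.051  0.806  1.945 -1.31   1.109  1.132]
lid 1 0 70 [ 0.518 -0.234  0.07 ] None
lid 1 0.5 50 [ 0.518 -0.262  0.167] [-0.071  0.531  1.957 -1.144  0.996  0.764]
lid 1 1 35 [ 0.518 -0.334  0.236] [-0.316  0.357  1.849 -0.778  0.889  0.176]
lid 1 1.4 20 [ 0.518 -0.41   0.261] [-0.55   0.366  1.669 -0.366  0.951 -0.359]
lid 1 1.5 10 [ 0.518 -0.
[... 863 characters left out ...]
 0.916  1.894 -1.203  1.142 -1.929]
   home [ 0.518 -0.213  0.017] None
lid -1 0 60 [ 0.518 -0.23   0.069] [ 0.051  0.806  1.945 -1.31   1.109 -2.009]
lid -1 0 70 [ 0.518 -0.234  0.07 ] None
lid -1 0.5 50 [ 0.518 -0.262  0.167] [-0.071  0.531  1.957 -1.144  0.996 -2.378]
lid -1 1 35 [ 0.518 -0.334  0.236] None
lid -1 1.4 20 [ 0.518 -0.41   0.261] None
lid -1 1.5 10 [ 0.518 -0.428  0.264] None
lid -1 1.5 0 [ 0.518 -0.425  0.267] [-0.705  0.447  1.484 -0.     1.21   2.437]
knob x [ 0.371 -0.26   0.062] [-0.638  0.456  2.097 -0.     0.589  2.504]
knob y1 [ 0.371 -0.26   0.062] [-0.638  0.456  2.097 -0.     0.589 -2.208]
knob y-1 [ 0.371 -0.26   0.062] [-0.638  0.456  2.097 -0.     0.589  0.933]
```

Run:
```python
from h import *
np.set_printoptions(precision=3,suppress=True)
command_gripper(0.0); q=quat(0,1)
move_pose([.371,-.255,.20],q); print(get_time(),get_tcp_pos())
movel([.371,-.255,.062]); f0=np.array(get_ft_force())
movel([.371,-.28,.062],v=.1)
for y in (-.30,-.32,-.335,-.350):
    r=movel([.371,y,.062],v=.06,until_force=20); print(y,r,get_tcp_pos(),np.array(get_ft_force())-f0)
cv2.imwrite('pics/side1.png',read_camera('side')[:,:,::-1])
movel([.371,-.30,.062]); movel([.371,-.29,.25],v=.25)
cv2.imwrite('pics/top1.png',read_camera('top')[:,:,::-1]); cv2.imwrite('pics/side1b.png',read_camera('side')[:,:,::-1])
print(get_time())
```

```text
2.775 [ 0.371 -0.256  0.2  ]
-0.3 False [ 0.371 -0.3    0.062] [ 0.63   0.051 -0.693]
-0.32 False [ 0.371 -0.32   0.062] [ 0.483 -0.565 -1.076]
-0.335 False [ 0.371 -0.336  0.062] [ 0.544 -0.171 -1.726]
-0.35 True [ 0.369 -0.346  0.06 ] [-0.058 -1.636 -0.524]
7.4
```

View pics/side1.png

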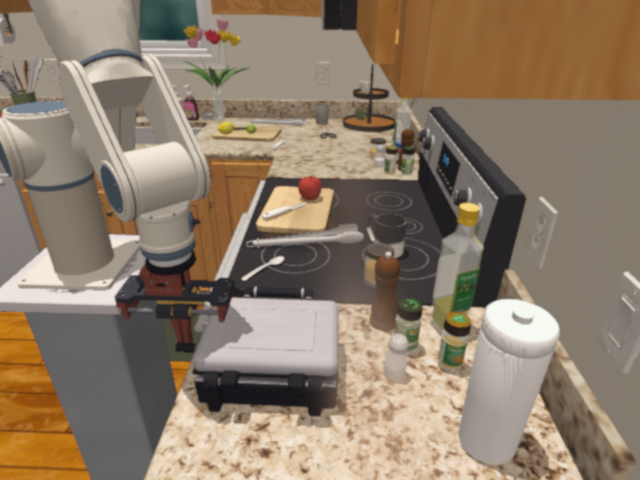

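View pics/side1b.png

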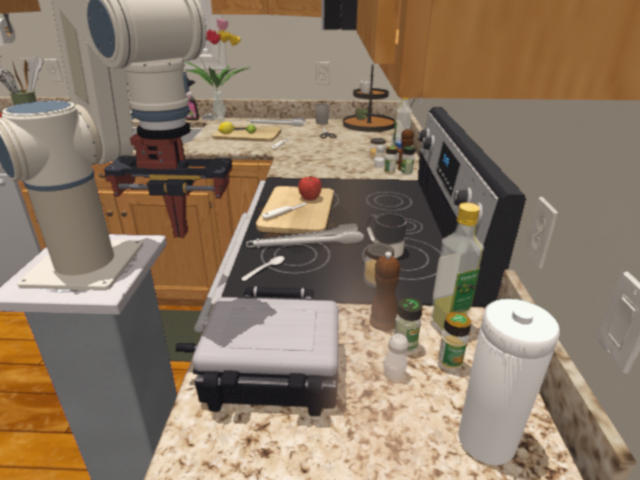

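Run:
```python
import cv2
a=cv2.imread('pics/top1.png')[200:350,380:530]; cv2.imwrite('pics/t1z.png',cv2.resize(a,None,fx=4,fy=4,interpolation=2))
a=cv2.imread('pics/side1b.png')[270:420,160:360]; cv2.imwrite('pics/s1z.png',cv2.resize(a,None,fx=4,fy=4,interpolation=2))
```

```text
(no output)
```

View pics/t1z.png

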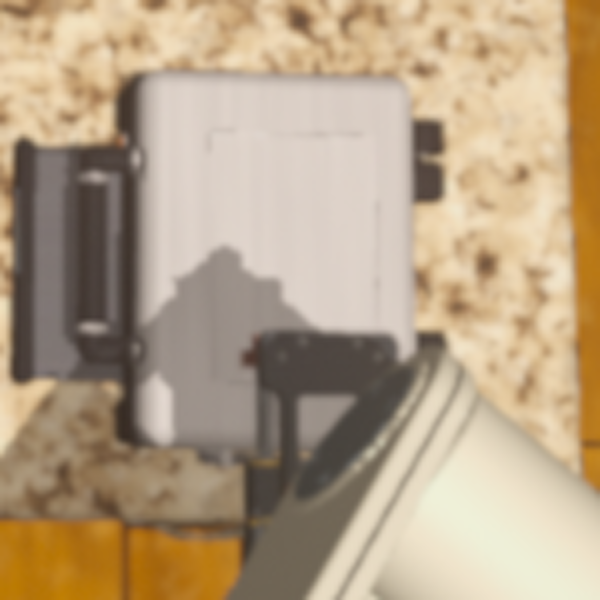

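View pics/s1z.png

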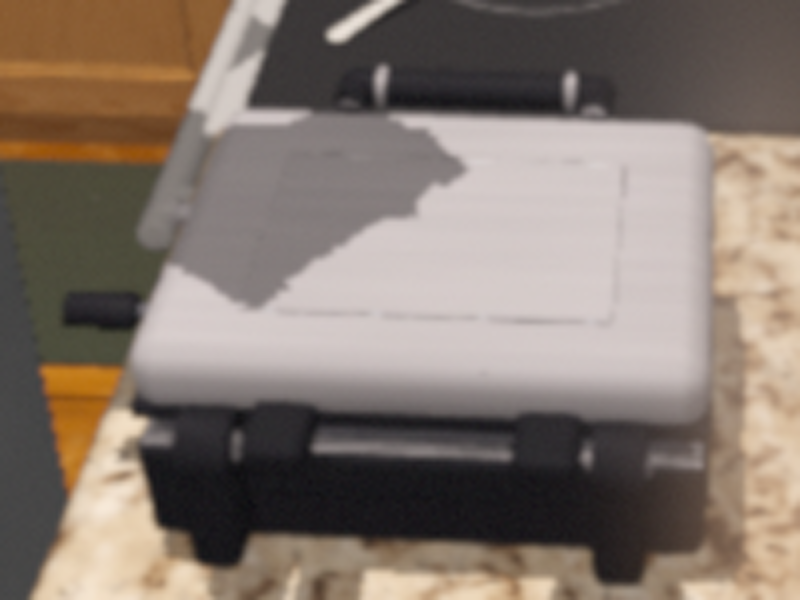

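Run:
```python
from h import *
np.set_printoptions(precision=3,suppress=True)
o,d=ray('side',160+101/4,270+308.5/4); p=o+d*(.3755-o[0])/d[0]; print(p,np.arctan2(-(p[1]+.312),p[2]-.04))
for z in (.07,.08,.09): print(onz('side',160+101/4,270+308.5/4,z))
q=quat(40,1)
move_pose([.518,-.12,.22],q); print(get_tcp_pos(),get_time())
movel([.518,-.14,.06],v=.2); movel([.518,-.155,.018],v=.1); f0=np.array(get_ft_force()); print(get_tcp_pos())
cv2.imwrite('pics/side2.png',read_camera('side')[:,:,::-1])
r=movel([.518,-.20,.018],v=.05,until_force=12); print(r,get_tcp_pos(),np.array(get_ft_force())-f0)
```

```text
[ 0.376 -0.366  0.073] 1.0194966414705164
[ 0.374 -0.363  0.07 ]
[ 0.379 -0.373  0.08 ]
[ 0.383 -0.384  0.09 ]
[ 0.518 -0.12   0.22 ] 8.5667
[ 0.518 -0.155  0.018]
False [ 0.518 -0.2    0.018] [-0.041 -0.714  0.352]
```

View pics/side2.png

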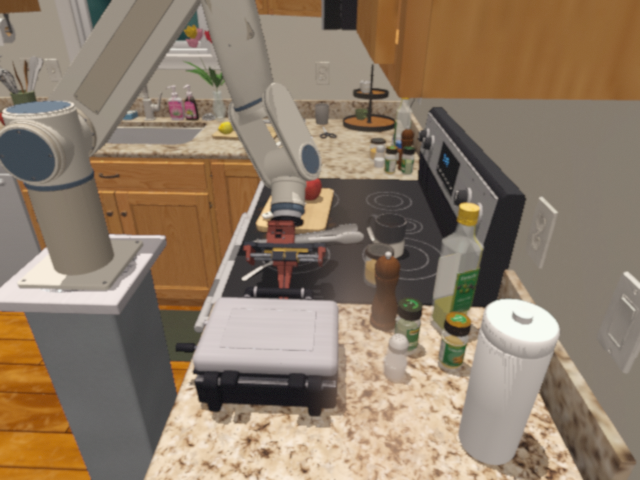

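Run:
```python
from h import *
np.set_printoptions(precision=3,suppress=True)
f0=np.array(get_ft_force())
r=movel([.518,-.228,.018],v=.03,until_force=12); print(r,get_tcp_pos(),np.array(get_ft_force())-f0)
wait(.3);print(get_tcp_pos(),np.array(get_ft_force())-f0)
movel([.518,-.16,.03],v=.12); movel([.518,-.12,.12],v=.25);move_pose([.45,0,.3],quat(40,1))
cv2.imwrite('pics/top3.png',read_camera('top')[:,:,::-1]);print(get_time())
a=cv2.imread('pics/top3.png')[200:350,380:530]; cv2.imwrite('pics/t3z.png',cv2.resize(a,None,fx=4,fy=4,interpolation=2))
```

```text
True [ 0.518 -0.21   0.017] [0.517 6.224 1.073]
[ 0.518 -0.21   0.017] [0.16  4.965 1.709]
14.125
```

View pics/t3z.png

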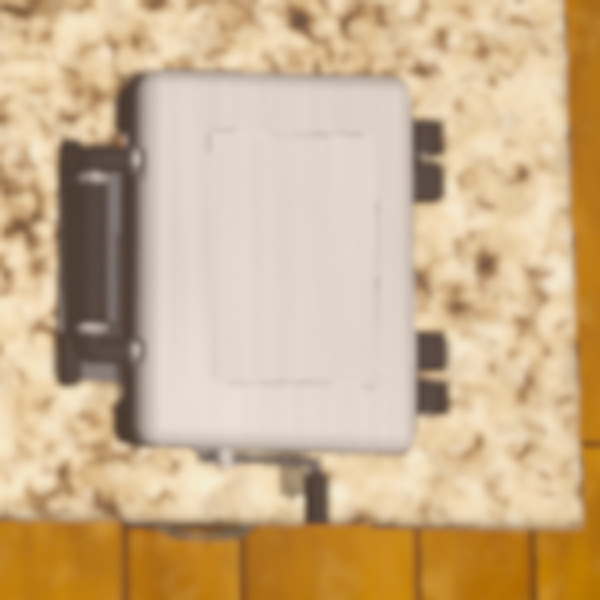

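Run:
```python
from h import *
np.set_printoptions(precision=3,suppress=True)
for u in (58,60,62): print(onz('top',380+u/4,200+200/4,.036),onz('top',380+u/4,200+350/4,.036))
for th,tl in [(0,50),(0.3,47),(.6,42),(.9,35),(1.2,25),(1.5,15),(1.6,12)]:
    p=lidtcp(th,tl,.012); r=inverse_kinematics(list(p),quat(tl)); print(th,p,None if r is None else np.array(r))
p=lidtcp(0,50,.012,.004)
for pp in (p,p+[0,.06,.0]): r=inverse_kinematics(list(pp),quat(50)); print(pp,None if r is None else np.array(r))
```

```text
[ 0.556 -0.217  0.036] [ 0.461 -0.216  0.036]
[ 0.556 -0.218  0.036] [ 0.461 -0.218  0.036]
[ 0.556 -0.219  0.036] [ 0.461 -0.219  0.036]
0 [ 0.518 -0.226  0.07 ] [-0.002  0.717  1.96  -1.212  0.958  0.991]
0.3 [ 0.518 -0.241  0.13 ] [-0.051  0.576  1.962 -1.117  0.949  0.799]
0.6 [ 0.518 -0.272  0.184] [-0.147  0.45   1.934 -0.985  0.918  0.544]
0.9 [ 0.518 -0.316  0.226] [-0.284  0.365  1.867 -0.788  0.889  0.222]
1.2 [ 0.518 -0.37   0.253] [-0.453  0.342  1.752 -0.502  0.911 -0.169]
1.5 [ 0.518 -0.429  0.262] [-0.612  0.392  1.606 -0.254  1.006 -0.49 ]
1.6 [ 0.518 -0.449  0.261] [-0.657  0.42   1.555 -0.192  1.045 -0.571]
[ 0.518 -0.224  0.067] [ 0.003  0.723  1.959 -1.212  0.958  0.998]
[ 0.518 -0.164  0.067] [ 0.118  0.726  1.948 -1.118  1.008  1.014]
```

Run:
```python
from h import *
np.set_printoptions(precision=3,suppress=True)
L=.014
p=lidtcp(0,50,L,.004)
move_pose([.518,-.13,.13],quat(50))
movel(list(p+[0,.055,0]),v=.2); f0=np.array(get_ft_force())
r=movel(list(p),v=.06,until_force=8); print(r,get_tcp_pos(),np.array(get_ft_force())-f0)
if not r:
  for th in np.arange(.1,.31,.1):
    tl=np.interp(th,[0,.3,.6,.9,1.2,1.5,1.6],[50,47,42,35,25,15,12])
    r=movel(list(lidtcp(th,tl,L)),frame=quat(tl),v=.07,until_force=15); print(th,r,get_tcp_pos(),np.array(get_ft_force())-f0)
    if r: break
for n in('side','top'): cv2.imwrite(f'pics/{n}4.png',read_camera(n)[:,:,::-1])
print(get_time())
```

```text
False [ 0.518 -0.225  0.065] [0.786 0.248 0.788]
0.1 False [ 0.518 -0.229  0.089] [ 0.459  5.234 -1.656]
0.2 False [ 0.518 -0.234  0.11 ] [ 1.213  4.976 -0.59 ]
0.30000000000000004 False [ 0.518 -0.242  0.129] [ 1.854  3.71  -1.275]
18.125
```

View pics/side4.png

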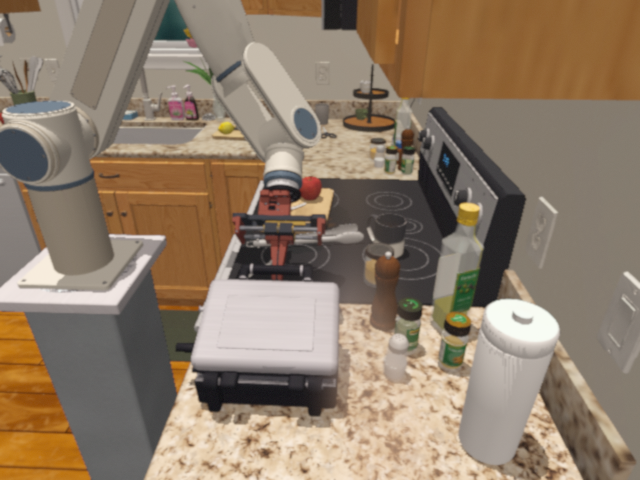

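Run:
```python
from h import *
np.set_printoptions(precision=3,suppress=True)
L=.014
f0=np.array(get_ft_force())
for th in np.arange(.45,1.51,.15):
    tl=np.interp(th,[0,.3,.6,.9,1.2,1.5,1.6],[50,47,42,35,25,15,12])
    r=movel(list(lidtcp(th,tl,L)),frame=quat(tl),v=.08,until_force=18); print(th,r,get_tcp_pos(),np.array(get_ft_force())-f0)
    if r: break
for n in('side','top'): cv2.imwrite(f'pics/{n}5.png',read_camera(n)[:,:,::-1])
print(get_time())
```

```text
0.45 False [ 0.518 -0.256  0.156] [-0.097 -1.243 -0.579]
0.6 False [ 0.518 -0.273  0.182] [ 0.979 -2.362  1.294]
0.75 False [ 0.518 -0.293  0.204] [ 0.59  -2.588  0.082]
0.8999999999999999 False [ 0.518 -0.317  0.224] [ 1.304 -3.027  1.05 ]
1.0499999999999998 False [ 0.518 -0.343  0.239] [ 0.485 -2.651  1.869]
1.1999999999999997 False [ 0.518 -0.37   0.25 ] [ 0.728 -4.317  1.708]
1.3499999999999999 False [ 0.518 -0.399  0.257] [-0.691 -2.823  2.053]
1.4999999999999998 False [ 0.518 -0.429  0.26 ] [-0.401 -3.932  1.179]
22.4583
```

View pics/side5.png

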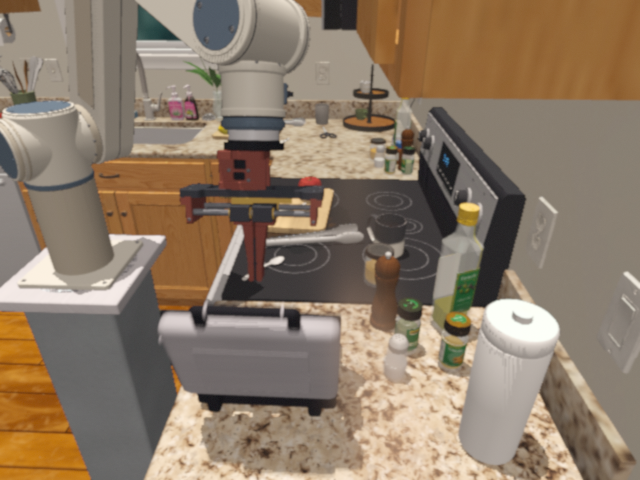

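Run:
```python
from h import *
np.set_printoptions(precision=3,suppress=True)
movel([.518,-.36,.30],v=.15); movel([.46,-.2,.4],v=.2); move_pose([.42,0.05,.4],quat(10)); wait(.3)
for n in('side','top'): cv2.imwrite(f'pics/{n}6.png',read_camera(n)[:,:,::-1])
print(get_time())
a=cv2.imread('pics/top6.png')[150:350,330:530]; a=cv2.resize(a,(600,600),interpolation=2);cv2.imwrite('pics/t6z.png',a)
a=cv2.imread('pics/side6.png')[240:420,140:380]; a=cv2.resize(a,(800,600),interpolation=2);cv2.imwrite('pics/s6z.png',a)
```

```text
25.6667
```

View pics/t6z.png

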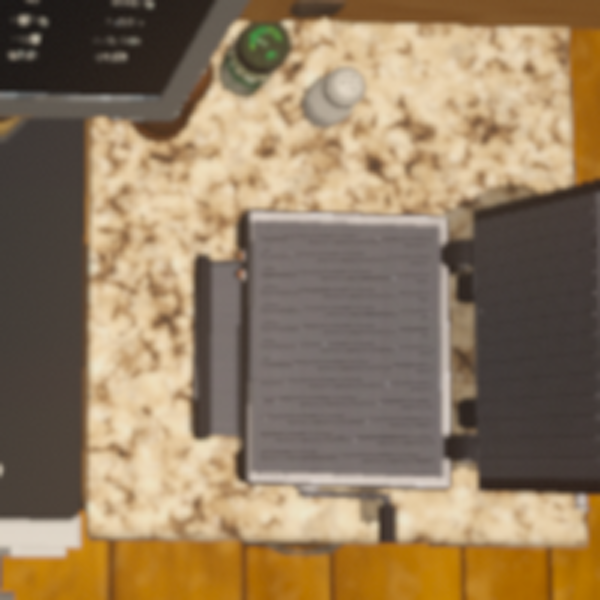

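View pics/s6z.png

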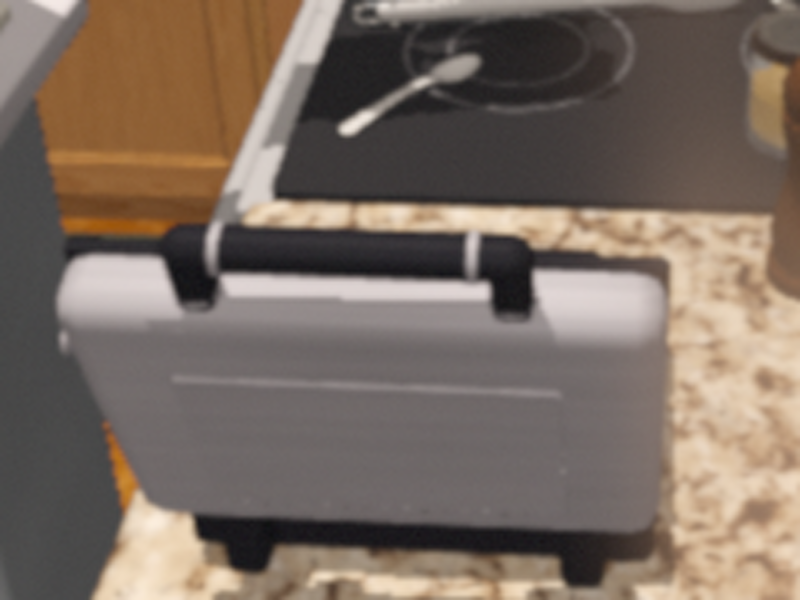

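View pics/side6.png

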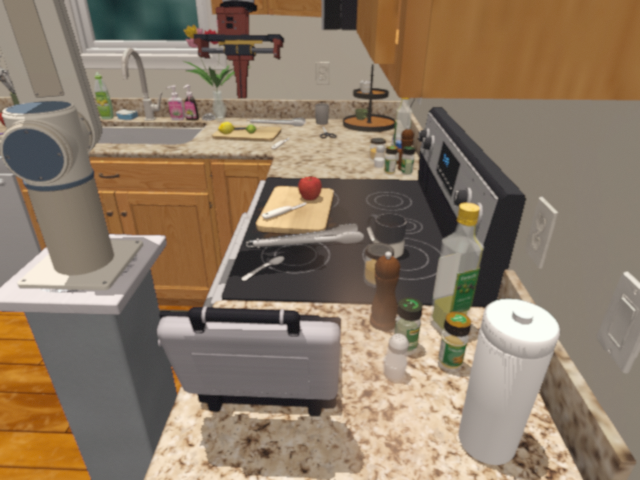

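Run:
```python
from h import *
np.set_printoptions(precision=3,suppress=True)
i=camera_info('side');K=np.array(i['intrinsics']);T=np.linalg.inv(np.array(i['T']))
for th in (1.7,1.75,1.85):
    a=th+.105;P=np.array([OX,OY-.095+.209*np.cos(a),.07+.209*np.sin(a),1]);c=T@P;u=K@[c[0],-c[1],-c[2]];print(th,u[:2]/u[2])
print('seen',140+343/3.333,240+251/3.333)
print([onz('top',330+x/3,150+345/3,z) for x,z in ((196,.036),(246,.058))])
```

```text
1.7 [248.377 294.945]
1.75 [247.086 301.72 ]
1.85 [244.561 316.616]
seen 242.9102910291029 315.3075307530753
[array([ 0.518, -0.219,  0.036]), array([ 0.517, -0.257,  0.058])]
```

Lid at about 1.84 rad. The tray front is 38 mm ahead of the housing front, against a nominal 37 mm when home. The hook is unchanged. Handing in.

```bash
python3 -c "
from station import *
job_done();print(get_time())"
```

```text
the job is handed in; nothing more can be done
the job is handed in; nothing more can be done
```

The grill is ready for cooking: the hook is off its stud, the drip tray is home and the lid leans back open on its stop. I handed the job in at about 26 s, and no verdict was reported. I kept the fingers shut throughout and only pushed with them.

| Part | Final check |
|---|---|
| Hook | About 1.02 rad from the camera, well over the 0.5 needed. It looks unchanged in the last top view. |
| Drip tray | Front about 38 mm ahead of the housing in the last top view, against 37 mm nominal when home. It also held about 5 N against the stop, well above its sliding friction. |
| Lid | About 1.84 rad from the handle's pixel, within roughly 0.01 rad of the stop. I took this from a single image and did not check its speed. |
| Other things | The visible ones looked unmoved by eye in the last images; I did not measure them. |

- **Hook push:** the last few millimetres tripped my 20 N force limit at y = -0.346, short of the -0.350 I had aimed for. I did not find out what caused it. The reading just afterwards was under 2 N. The stop limit was set below the 35 N failure limit, but I did not see the peak itself.
- **Tray position:** the tray stopped about 2 mm short of the position I had predicted, which is within the camera calibration error.

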